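Slide the breakfast board out over the sill's edge

ROBOT

A 6-joint arm with a two-finger parallel gripper is mounted at the origin on the work surface. World frame = base frame: x ahead of the robot, y to its left, z up, the work surface at z = 0. Lengths are in m, angles in rad, forces in N, time in s.
With the tool pointing down it reaches from about 0.25 to 0.725 m from the base axis. Payload 9.7 kg.
Tool frame: the origin (TCP) lies on the centre line of the jaws, within the pads' length; the fingertips stand 25 mm ahead of it and the grasp point (between the pads) lies 6 mm ahead of it; z points along the fingers, y is the direction in which the jaws open and shut (so a half turn about z gives the same grasp; the last joint's range is limited). The gripper opens to 85 mm and grips with 20 to 120 N. Pads are 22 mm wide; open, the fingers measure 114 mm over their backs; the gripper's body (76 mm by 85 mm) begins 54 mm behind the grasp point. The pads swing forward as they close: fully open they stand 13 mm farther back than shut.
Start: joints at [1.119, 0.087, 0.176, 1.66, 0, 1.571], TCP at [0.24, 0.495, 0.225] pointing down, gripper open.
Joint ranges: [-3.13, 3.13], [-0.85, 1.81], [-1.15, 1.24], [-2.2, 2.28], [-1.44, 1.52], [-3.14, 3.14]. Speed limits (rad/s): [2.22, 2.22, 2.57, 3.14, 3.14, 3.14].

INTERFACE

Orientations are given as a unit quaternion [w, x, y, z].
In Python, from rig import env gives the robot as it stands.
- The arm moves only by the tool drive_tool, never from a script. Its argument "series" is a list of rows, each a list of 2 entries, a list of its own where there are three numbers: the shift along the world's x, y, z in m, then the turn about the world's z in rad. In form: [[[x, y, z], roll], ...]. A call has 1 to 5 rows; each row shifts and turns the commanded pose from where the row before left it; what a row does not reach is not made up. A row lasts 1/8 s, in which the tool goes at most 62.5 mm and 10.7 degrees, less where a joint would pass 70% of its speed; a pose out of reach is approached as far as the arm can. A call is refused whole if a number of a shift passes 0.0625 or a number of a turn 0.188, either way. A call with a gripper value outside its range is refused whole. "fingers" is the finger opening in m, from 0 to 0.0854, set as the call begins (left out, the last holds). The fingers move at their own pace and stop on an object; "newtons" is the grip in N (left out, the last holds). Time passes only in rows, so rows that do not move let the fingers close. It gives the time, the measured TCP pose, the force and the opening at its end, in the units of the state.
- env.get_obs(): the state, without advancing time (a new reading comes with each control period).
- env.capture(name): name is "scene" or "top"; returns a dict with "frame" (420x560x3 uint8, red, green, blue), "range_z" (420x560 float32, m along the optical axis (not along the pixel's ray), 0 where there is no reading), "vertical_fov" (degrees; the focal length in pixels is half the picture's height over the tangent of half this angle, whatever the lens; pixels are square), "cx", "cy" (the principal point, pixels), "R" (3x3) and "t" (3): a world point X has camera coordinates R X + t. Camera axes: x right, y down, z forward; pixel columns grow to the right and rows downward; lengths in m; the calibration is good to about 2 mm. A picture is of the moment at which its call begins.
- env.finish_job(): hands the job in, once; it reports no verdict.
The state is a dict: "time": time; "q": joint angles; "qvel": joint speeds; "joint_efforts": joint torques, N m; "ee_pos": TCP position; "tool_rot": TCP orientation; "contact_force": force on the tool from outside, world axes, zero at the start; "torque": the same for the moment, N m; "grip_width": opening from 0.0 (shut) to 1.0 (fully open).
Only numpy, scipy, OpenCV 4.12 (cv2) and the standard library are available. Lean on these libraries where they do the work, as an engineer would, in place of code of your own. Each camera call takes 0.05 s, during which the arm holds its last target.

TASK

The thin wooden board on the tiled windowsill is too flat to pick up. Without gripping, lifting or pressing hard on anything, push the steel egg timer sideways along the sill until it no longer stands in front of the board, then slide the board toward the robot until it sticks out squarely over the sill's front edge, above the radiator grille, by 3 cm. The timer stays upright on the sill, and everything else stays where it is.

Things in the scene. Friction and masses are not known exactly. Their poses are not given: they have to be found in the camera images.
- sill: Fixed tiled windowsill slab, 360 mm deep (its x) by 960 mm long (its y), 60 mm high; its flat top is at world z = 0.060. Origin: centre of its underside. Its -x side is the front edge, which faces the robot and the radiator grille; the slab is slightly turned and shifted from run to run.
- sill_edge (a point): Middle of the sill's top front edge, 180 mm to -x of the sill's centre, 60 mm above the work surface; axes as the sill's. The edge runs along its y; -x points out over the grille.
- board: Loose flat rectangular wooden board, 90 mm (its x) by 130 mm (its y) by 8 mm thick, about 0.13 kg, lying on the sill with its front side some 8 to 13 cm behind the sill's front edge, turned up to 0.2 rad from square. Origin: centre of its underside. Its -x long side faces the front edge; behind its +x long side there is at least 4.5 cm of free sill. At the end its x must be along the sill's x.
- board_front (a point): Middle of the board's front (-x) long side, 45 mm from the board's centre, at half its thickness. Its distance beyond the edge is the overhang.
- timer: Loose stainless egg timer, a low round drum 60 mm across and 24 mm high with a narrower twist dial (48 mm across) on top, 43 mm high overall, about 0.2 kg. Stands on the sill, dial up, between the board and the front edge, 10 to 16 mm from the board. Origin: centre of its underside. On either side of it the front strip of the sill is free to about 20 cm either way from the sill's middle.
- clamp_jar: Bystander: turquoise ceramic jar with clamp lid, 88 mm across, 117 mm high. Origin: centre of its underside. Leave it alone.
- jam_jar: Bystander: glass jam jar with metal lid, 68 mm across, 95 mm high. Origin: centre of its underside. Leave it alone.
- mug: Bystander: white mug, 76 mm across, 85 mm high, handle to its +y. Origin: centre of its underside. Leave it alone.
- mill: Bystander: turned dark wooden pepper mill, 52 mm across the foot, 130 mm high. Origin: centre of its underside. Leave it alone.
- dish: Bystander: small flat porcelain dish, 76 mm across, 18 mm high. Origin: centre of its underside. Leave it alone.
- dipper: Bystander: wooden honey dipper lying along its y axis, about 155 mm long, ribbed head 30 mm thick at its +y end. Origin: centre of its underside. Leave it alone.
There are look-alikes about, which are no part of the job. Several things have the shape of the timer; the one meant has the colours described above.

How it is judged:
By the outcome, as a careful person would: the job done as asked, in the order asked, and still so for the second after the job is handed in, with the robot touching nothing.
It also fails if it takes over 56 s, if anything falls off the work surface, if the arm or the gripper's body presses on something with over 40 N, if the wrist force passes 120 N, or if a joint passes its speed limit or range.

## Working session

There is one attempt and no reset: what is moved stays moved. The work goes in short steps, Python scripts to look and compute and a tool call to move; the robot and the scene stay as the last step left them, time stands still between calls to the robot, and variables do not carry over. Pictures are saved under pics/ and viewed, and the job is handed in when it is done.

Besides the shell and the picture viewer there is one more tool, called after ">>>" as name([rows], argument=value, ...), one row to a line, values as JSON. drive_tool: Moves the arm, as the interface text tells. Its arguments: {"type":"object","properties":{"series":{"type":"array","items":{"type":"array"}},"fingers":{"type":"number"},"newtons":{"type":"number"}},"required":["series"]}

```bash
mkdir -p pics
cat > h.py <<'E'
import numpy as np, cv2
from rig import env
def cap(n,tag):
    c=env.capture(n); np.savez(f'{tag}.npz',**c); cv2.imwrite(f'pics/{tag}.png',c['frame'][...,::-1]); return c
def ld(tag): return dict(np.load(f'{tag}.npz'))
def world(c,u,v,z=None):
    f=210/np.tan(np.radians(float(c['vertical_fov']))/2)
    d=np.array([(u-c['cx'])/f,(v-c['cy'])/f,1.])
    R,t=c['R'],c['t']; o=-R.T@t; r=R.T@d
    if z is None: s=float(c['range_z'][int(round(v)),int(round(u))])
    else: s=(z-o[2])/r[2]
    return o+s*r
def pix(c,X):
    f=210/np.tan(np.radians(float(c['vertical_fov']))/2)
    p=c['R']@np.array(X)+c['t']; return f*p[0]/p[2]+c['cx'],f*p[1]/p[2]+c['cy']
def crop(c,u0,v0,u1,v1,k,tag):
    cv2.imwrite(f'pics/{tag}.png',cv2.resize(c['frame'][v0:v1,u0:u1,::-1],None,fx=k,fy=k,interpolation=cv2.INTER_CUBIC))
E
python3 - <<'E'
from h import *
for n in('scene','top'):
    c=cap(n,n+'0'); print(n,c['vertical_fov'],c['cx'],c['cy'],-c['R'].T@c['t'])
print(env.get_obs())
E
```

```text
scene 54.17221082293318 278.0935102320613 207.2919517403895 [1.15340646 0.04683231 0.97115771]
top 56.97605693547941 275.29144604621405 215.33452542355778 [0.38641162 0.02090644 1.05446668]
{'time': 0.1, 'q': array([ 1.11898174e+00,  8.74582130e-02,  1.75195680e-01,  1.65979417e+00,
       -2.12309392e-05,  1.57083321e+00]), 'qvel': array([ 6.27427582e-04, -5.39986935e-04,  6.14826021e-04, -5.08659242e-05,
       -1.21617064e-03,  5.43027139e-04]), 'joint_efforts': array([ 8.33049171e-05, -5.21559763e+01,  4.65654588e+01,  1.60013360e-02,
        5.51770086e-05, -3.96888674e-05]), 'ee_pos': array([0.24004163, 0.49461614, 0.22421567]), 'tool_rot': array([-1.30799267e-04,  2.24008616e-01,  9.74586960e-01, -6.16556489e-04]), 'contact_force': array([ 0.24334201, -0.37226319, -0.49949972]), 'torque': array([ 0.03866686, -0.00162003,  0.03641961]), 'grip_width': 0.9990355165372439}
```

View pics/scene0.png

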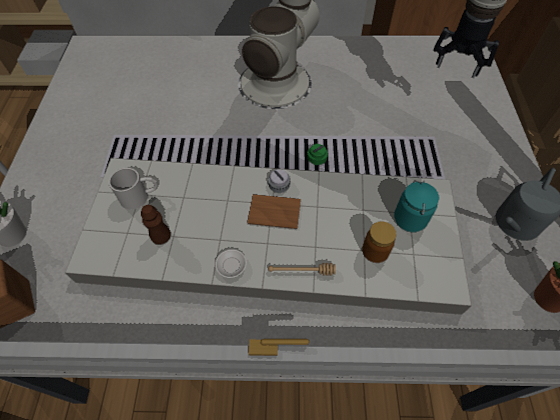

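View pics/top0.png

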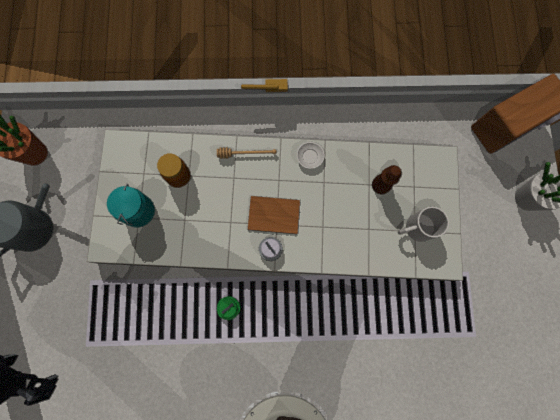

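The top view has up = +x and left = +y. The steel timer is at about (270,249), in front of the board at about (274,215). A green look-alike stands on the grille at (228,308). I'll enlarge this area.

Run:
```python
from h import *
c=ld('top0'); crop(c,200,180,340,285,5,'t0c'); 
c2=ld('scene0'); crop(c2,200,120,360,240,5,'s0c')
crop(c,80,120,480,290,2,'t0w')
```

```text
(no output)
```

View pics/t0c.png

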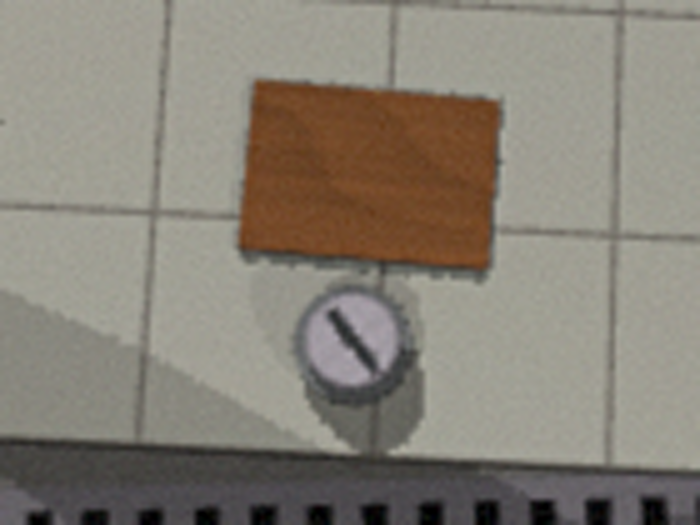

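View pics/s0c.png

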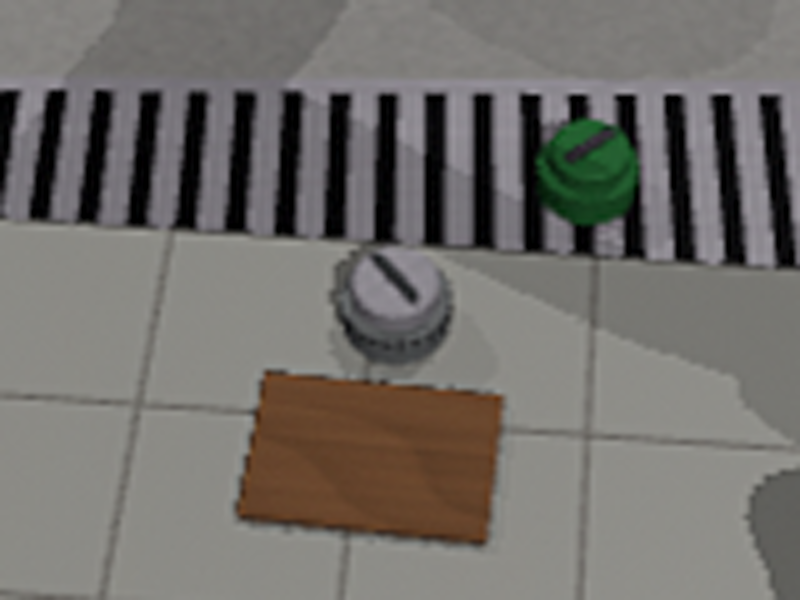

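View pics/t0w.png

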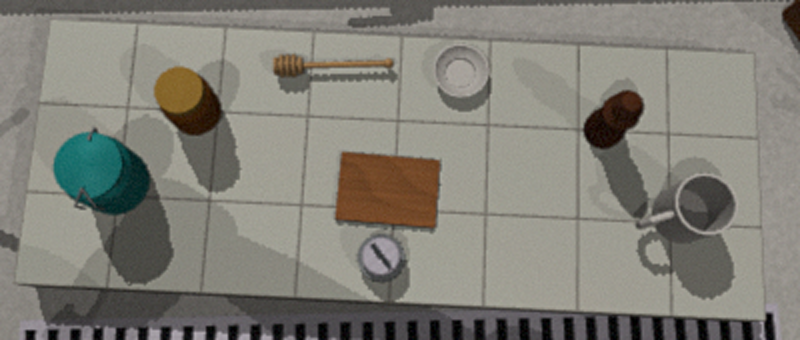

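```bash
cat >> h.py <<'E'
def front_fit(c,u0=100,u1=455):
    # sill top points from the depth image -> front boundary line, least x per column
    pts=[]
    for u in range(u0,u1,3):
        for v in range(285,225,-1):
            if c['range_z'][v,u]>0 and abs(world(c,u,v)[2]-.06)<.008:
                pts.append(world(c,u,v+.5,.06)[:2]);break
    p=np.array(pts); k=np.polyfit(p[:,1],p[:,0],1)
    for _ in range(3):
        r=p[:,0]-np.polyval(k,p[:,1]); g=abs(r)<.003; k=np.polyfit(p[g,1],p[g,0],1)
    return k,g.sum(),len(p)
E
python3 - <<'E'
from h import *
c=ld('top0')
T=lambda x,y:(200+x/5-.4,180+y/5-.4)
for n,x,y in[('TL',50,20),('TR',754,54),('BL',17,284),('BR',764,319)]:
    print(n,world(c,80+x/2,120+y/2,.06))
k,g,n=front_fit(c); print('front x=a*y+b',k,g,n)
B=[world(c,*T(*p),.068)[:2] for p in[(255,80),(500,99),(490,270),(240,249)]]
B=np.array(B);print(B, [np.linalg.norm(B[i]-B[(i+1)%4]) for i in range(4)], B.mean(0))
print('timer',world(c,*T(352,336),.103))
c2=ld('scene0');S=lambda x,y:(200+x/5-.4,120+y/5-.4)
B2=np.array([world(c2,*S(*p),.068)[:2] for p in[(238,518),(486,543),(502,396),(264,372)]]);print(B2,B2.mean(0))
print('timer2',world(c2,*S(400,282),.103))
for n,u,v in[('clamp',128,205),('jam',172,168),('mug',430,220),('mill',390,175),('dish',311,155),('green',228,307)]:print(n,world(c,u,v))
for cc,u,v in((c,280,180),(c,275,215),(c2,275,212)):print(world(cc,u,v))
E
```

```text
TL [0.81966803 0.46531281 0.06      ]
TR [ 0.75402318 -0.49043736  0.06      ]
BL [0.46301945 0.48562602 0.06      ]
BR [ 0.39899515 -0.46444198  0.06      ]
front x=a*y+b [0.07019335 0.42952249] 119 119
[[ 0.62694806  0.07120192]
 [ 0.61428908 -0.05682405]
 [ 0.52415739 -0.04869509]
 [ 0.53763926  0.07976662]] [np.float64(0.12865029500135391), np.float64(0.09049752684682347), np.float64(0.1291672287811386), np.float64(0.0897185350128195)] [0.57575844 0.01136235]
timer [0.48783035 0.02286918 0.103     ]
[[ 0.61624338 -0.05173454]
 [ 0.62948357  0.07513396]
 [ 0.5391868   0.08421759]
 [ 0.5250407  -0.04318282]] [0.57748861 0.01610855]
timer2 [0.49046357 0.02947193 0.103     ]
clamp [0.5838453  0.34969716 0.17516478]
jam [0.67854786 0.25639929 0.15290766]
mug [ 0.55343578 -0.39534721  0.06488943]
mill [ 0.64307506 -0.2626201   0.18048419]
dish [ 0.73677717 -0.09176959  0.06449267]
green [0.34303965 0.13244116 0.04500925]
[ 0.6707846  -0.00706966  0.05756529]
[0.57354013 0.00844767 0.07042828]
[0.58136078 0.01870753 0.06783047]
```

>>> drive_tool([
  [[0.022, -0.049, 0], -0.108],
  [[0.022, -0.049, 0], -0.108],
  [[0.022, -0.049, 0], -0.108],
  [[0.022, -0.049, 0], -0.108],
  [[0.022, -0.049, 0], -0.108],
], fingers=0.02, newtons=20)

```text
time: 0.72
ee_pos: [0.3504, 0.2482, 0.2247]
tool_rot: [-0.0, 0.477, 0.879, -0.0]
contact_force: [1.2, 0.8, -0.7]
grip_width: 0.234
```

>>> drive_tool([
  [[0.022, -0.049, 0], -0.108],
  [[0.022, -0.049, 0], -0.108],
  [[0.022, -0.049, 0], -0.108],
  [[0.022, -0.049, 0], -0.108],
  [[0.022, -0.049, 0], -0.108],
])

```text
time: 1.35
ee_pos: [0.4605, 0.003, 0.2247]
tool_rot: [-0.0, 0.695, 0.719, 0.0]
contact_force: [0.8, 0.4, -0.3]
grip_width: 0.238
```

>>> drive_tool([
  [[0.024, -0.049, 0], -0.108],
  [[0, 0, 0], 0],
  [[0, 0, 0], 0],
])

```text
time: 1.72
ee_pos: [0.4838, -0.0441, 0.2246]
tool_rot: [-0.0, 0.731, 0.682, -0.0]
contact_force: [-0.2, -0.1, 0.4]
grip_width: 0.234
```

Run:
```python
from h import *
o=env.get_obs(); print(o['q'],o['ee_pos'])
R=cv2.Rodrigues(np.zeros(3))[0]
from scipy.spatial.transform import Rotation as Ro
print(Ro.from_quat(np.roll(o['tool_rot'],-1)).as_matrix(),o['contact_force'],o['grip_width'],o['time'])
```

```text
[-9.10605525e-02 -6.53481609e-02  2.16612313e-02  1.65879586e+00
  2.41718079e-04  1.54872500e+00] [ 0.48382922 -0.04410921  0.22455052]
[[ 6.89347608e-02  9.97620704e-01 -9.64058055e-04]
 [ 9.97621135e-01 -6.89344709e-02  3.30754829e-04]
 [ 2.63511034e-04 -9.84565197e-04 -9.99999481e-01]] [-0.24825964 -0.14201599  0.3861261 ] 0.23378874629197421 1.725
```

>>> drive_tool([
  [[0, 0, -0.04], 0],
  [[0, 0, -0.04], 0],
  [[0, 0, -0.03], 0],
  [[0, 0, -0.01], 0],
  [[0, 0, 0], 0],
])

```text
time: 2.35
ee_pos: [0.4839, -0.0434, 0.1053]
tool_rot: [-0.0, 0.731, 0.683, 0.0]
contact_force: [-0.3, -0.9, 0.8]
grip_width: 0.233
```

>>> drive_tool([
  [[0, 0, -0.005], 0],
  [[0, 0, -0.003], 0],
  [[0, 0, 0], 0],
])

```text
time: 2.72
ee_pos: [0.4842, -0.0442, 0.097]
tool_rot: [0.0, 0.731, 0.682, 0.0]
contact_force: [-1.0, 0.3, 0.2]
grip_width: 0.233
```

Run:
```python
from h import *
c=cap('scene','scene1'); crop(c,200,120,360,240,5,'s1c')
```

```text
(no output)
```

View pics/s1c.png

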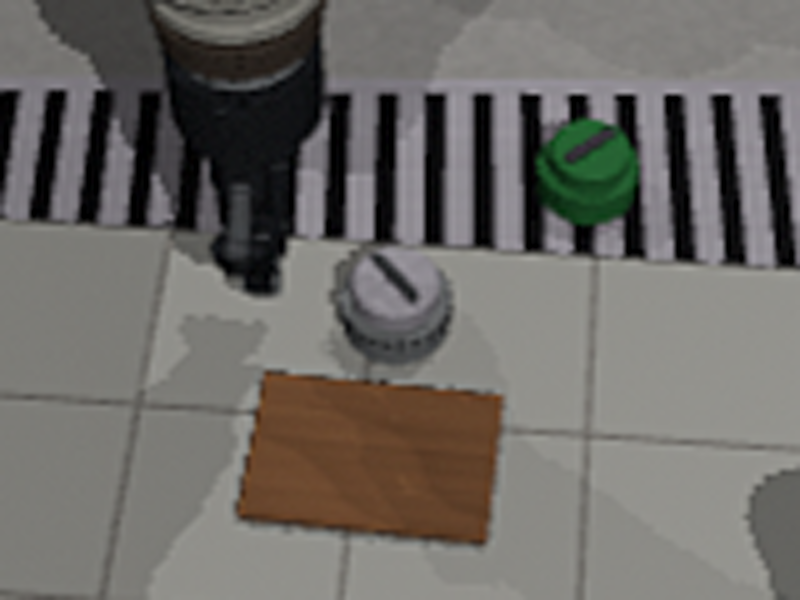

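Run:
```python
from h import *
c=ld('scene1')
for X in[(.484,-.044,.072),(.509,-.044,.072),(.459,-.044,.072),(.509,-.033,.085),(.5015,-.033,.072)]:
    u,v=pix(c,X); print(X,(u-200)*5,(v-120)*5)
# depth near fingertip
for y in range(230,300,6): print(y,[tuple(np.round(world(c,200+x/5,120+y/5),3)) for x in (240,262)])
```

```text
(0.484, -0.044, 0.072) 263.9830354504906 304.04959545778297
(0.509, -0.044, 0.072) 261.57719310521486 341.31209450902134
(0.459, -0.044, 0.072) 266.3310957462726 267.68204431062003
(0.509, -0.033, 0.085) 280.6229615693758 327.270002847508
(0.5015, -0.033, 0.072) 282.61419422418527 330.2123301503673
230 [(np.float64(0.538), np.float64(-0.044), np.float64(0.204)), (np.float64(0.476), np.float64(-0.042), np.float64(0.127))]
236 [(np.float64(0.54), np.float64(-0.045), np.float64(0.201)), (np.float64(0.533), np.float64(-0.035), np.float64(0.193))]
242 [(np.float64(0.546), np.float64(-0.044), np.float64(0.205)), (np.float64(0.546), np.float64(-0.033), np.float64(0.205))]
248 [(np.float64(0.547), np.float64(-0.044), np.float64(0.201)), (np.float64(0.545), np.float64(-0.034), np.float64(0.199))]
254 [(np.float64(0.548), np.float64(-0.044), np.float64(0.198)), (np.float64(0.546), np.float64(-0.034), np.float64(0.196))]
260 [(np.float64(0.55), np.float64(-0.044), np.float64(0.196)), (np.float64(0.55), np.float64(-0.034), np.float64(0.196))]
266 [(np.float64(0.54), np.float64(-0.046), np.float64(0.178)), (np.float64(0.543), np.float64(-0.035), np.float64(0.182))]
272 [(np.float64(0.528), np.float64(-0.048), np.float64(0.157)), (np.float64(0.538), np.float64(-0.036), np.float64(0.17))]
278 [(np.float64(0.498), np.float64(-0.053), np.float64(0.113)), (np.float64(0.507), np.float64(-0.041), np.float64(0.125))]
284 [(np.float64(0.499), np.float64(-0.054), np.float64(0.11)), (np.float64(0.506), np.float64(-0.041), np.float64(0.119))]
290 [(np.float64(0.466), np.float64(-0.059), np.float64(0.061)), (np.float64(0.509), np.float64(-0.041), np.float64(0.118))]
296 [(np.float64(0.471), np.float64(-0.059), np.float64(0.061)), (np.float64(0.469), np.float64(-0.047), np.float64(0.06))]
```

Run:
```python
from h import *
print(env.get_obs()['ee_pos'],env.get_obs()['time'])
c=cap('scene','scene2'); crop(c,200,60,360,180,5,'s2c')
D=c['range_z']; M=[]
for u in range(220,275):
  for v in range(60,190):
    w=world(c,u,v)
    if D[v,u]>0 and .08<w[2]<.14 and .44<w[0]<.53 and -.1<w[1]<-.01: M.append(w)
M=np.array(M);print(len(M),M.min(0),M.max(0))
```

```text
[ 0.48420259 -0.04422903  0.09707485] 2.775
46 [ 0.47213662 -0.05331776  0.10428815] [ 0.50920048 -0.02973503  0.13441511]
```

View pics/s2c.png

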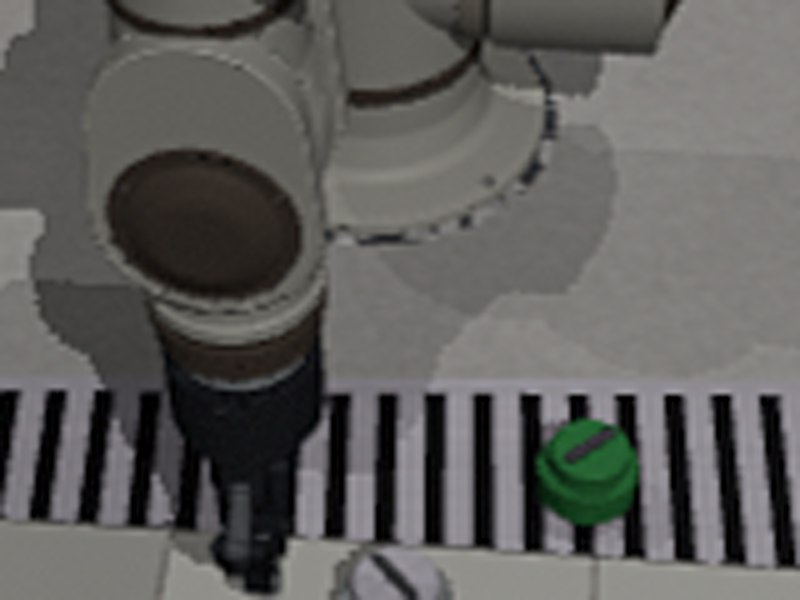

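Run:
```python
from h import *
c=cap('top','top2'); crop(c,230,190,390,310,5,'t2c')
for X in[(.484,-.044,.072),(.509,-.033,.085),(.484,-.044,.2)]:
    u,v=pix(c,X); print(X,(u-230)*5,(v-190)*5)
for tag in('top2','scene2'):
    c=ld(tag);D=c['range_z'];H={}
    for u in range(560):
      for v in range(420):
        if D[v,u]>0:
          w=world(c,u,v)
          if w[2]>.075 and .42<w[0]<.57 and -.11<w[1]<-.012: H.setdefault(int(w[2]*50),[]).append(w)
    for k in sorted(H): a=np.array(H[k]);print(tag,k/50,len(a),a.min(0).round(3),a.max(0).round(3))
```

```text
(0.484, -0.044, 0.072) 331.82771170239647 295.3226549751403
(0.509, -0.033, 0.085) 310.1046428561193 243.68690678205581
(0.484, -0.044, 0.2) 349.966334994223 266.32209962167667
top2 0.52 2 [ 0.532 -0.081  0.538] [ 0.533 -0.081  0.539]
top2 0.54 136 [ 0.459 -0.106  0.541] [ 0.538 -0.012  0.56 ]
top2 0.56 2633 [ 0.42  -0.104  0.56 ] [ 0.532 -0.012  0.58 ]
top2 0.58 2638 [ 0.42  -0.097  0.58 ] [ 0.513 -0.012  0.588]
scene2 0.1 24 [ 0.474 -0.053  0.104] [ 0.509 -0.031  0.119]
scene2 0.12 22 [ 0.472 -0.049  0.12 ] [ 0.509 -0.03   0.134]
scene2 0.14 23 [ 0.468 -0.051  0.144] [ 0.531 -0.026  0.159]
scene2 0.16 54 [ 0.473 -0.059  0.162] [ 0.539 -0.025  0.18 ]
scene2 0.18 86 [ 0.475 -0.062  0.181] [ 0.55  -0.023  0.2  ]
scene2 0.2 123 [ 0.499 -0.062  0.2  ] [ 0.55  -0.024  0.219]
scene2 0.22 86 [ 0.501 -0.075  0.22 ] [ 0.525 -0.013  0.24 ]
scene2 0.24 154 [ 0.492 -0.078  0.24 ] [ 0.524 -0.012  0.26 ]
scene2 0.26 228 [ 0.495 -0.077  0.26 ] [ 0.524 -0.014  0.28 ]
scene2 0.28 89 [ 0.498 -0.079  0.28 ] [ 0.525 -0.012  0.3  ]
scene2 0.3 162 [ 0.49  -0.082  0.3  ] [ 0.527 -0.013  0.32 ]
scene2 0.32
[... 155 characters left out ...]
.543 -0.012  0.38 ]
scene2 0.38 279 [ 0.523 -0.093  0.38 ] [ 0.543 -0.013  0.4  ]
scene2 0.4 389 [ 0.524 -0.091  0.4  ] [ 0.542 -0.012  0.42 ]
scene2 0.42 344 [ 0.523 -0.091  0.42 ] [ 0.536 -0.012  0.44 ]
scene2 0.44 331 [ 0.495 -0.088  0.44 ] [ 0.535 -0.012  0.46 ]
scene2 0.46 460 [ 0.498 -0.079  0.46 ] [ 0.533 -0.012  0.48 ]
scene2 0.48 281 [ 0.501 -0.094  0.48 ] [ 0.526 -0.013  0.5  ]
scene2 0.5 279 [ 0.517 -0.096  0.5  ] [ 0.539 -0.012  0.52 ]
scene2 0.52 466 [ 0.505 -0.104  0.52 ] [ 0.541 -0.012  0.54 ]
scene2 0.54 695 [ 0.486 -0.104  0.54 ] [ 0.541 -0.012  0.56 ]
scene2 0.56 1032 [ 0.48  -0.101  0.56 ] [ 0.534 -0.012  0.58 ]
scene2 0.58 282 [ 0.482 -0.093  0.58 ] [ 0.51  -0.012  0.587]
```

View pics/t2c.png

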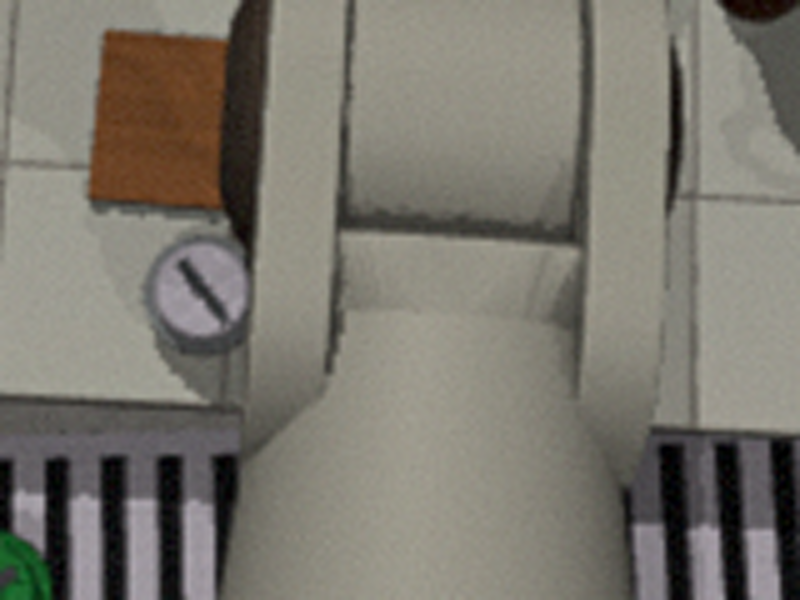

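>>> drive_tool([
  [[0, 0, -0.004], 0],
  [[0, 0, -0.004], 0],
  [[0, 0, 0], 0],
])

```text
time: 3.25
ee_pos: [0.4838, -0.0442, 0.0884]
tool_rot: [-0.0, 0.731, 0.682, -0.0]
contact_force: [1.0, -0.9, -1.0]
grip_width: 0.235
```

Run:
```python
from h import *
c=cap('scene','scene3'); crop(c,225,150,305,210,10,'s3c')
D=c['range_z']
print((D[150:200,235:262]==0).sum())
for v in range(168,186): print(v,[tuple(world(c,u,v).round(3)) for u in (249,252,254)], c['frame'][v,252])
```

```text
5
168 [(np.float64(0.537), np.float64(-0.043), np.float64(0.195)), (np.float64(0.475), np.float64(-0.044), np.float64(0.117)), (np.float64(0.508), np.float64(-0.034), np.float64(0.158))] [27 27 29]
169 [(np.float64(0.54), np.float64(-0.043), np.float64(0.194)), (np.float64(0.531), np.float64(-0.037), np.float64(0.184)), (np.float64(0.506), np.float64(-0.035), np.float64(0.152))] [62 64 66]
170 [(np.float64(0.542), np.float64(-0.043), np.float64(0.194)), (np.float64(0.542), np.float64(-0.035), np.float64(0.194)), (np.float64(0.507), np.float64(-0.035), np.float64(0.149))] [16 15 19]
171 [(np.float64(0.544), np.float64(-0.043), np.float64(0.192)), (np.float64(0.544), np.float64(-0.035), np.float64(0.192)), (np.float64(0.508), np.float64(-0.035), np.float64(0.147))] [22 23 25]
172 [(np.float64(0.547), np.float64(-0.042), np.float64(0.192)), (np.float64(0.547), np.float64(-0.035), np.float64(0.192)), (np.float64(0.528), np.float64(-0.033), np.float64(0.168))] [27 29 31]
173 [(np.float64(0.546), np.float64(-0.043), np.float64(0.187)), (np.float64(0.549), np.float64(-0.035), np.float64(0.1
[... 1730 characters left out ...]
64(-0.047), np.float64(0.061)), (np.float64(0.48), np.float64(-0.042), np.float64(0.061))] [150 150 144]
183 [(np.float64(0.485), np.float64(-0.055), np.float64(0.062)), (np.float64(0.484), np.float64(-0.047), np.float64(0.061)), (np.float64(0.483), np.float64(-0.041), np.float64(0.061))] [132 132 127]
184 [(np.float64(0.485), np.float64(-0.055), np.float64(0.059)), (np.float64(0.487), np.float64(-0.047), np.float64(0.062)), (np.float64(0.487), np.float64(-0.041), np.float64(0.061))] [122 121 117]
185 [(np.float64(0.489), np.float64(-0.055), np.float64(0.059)), (np.float64(0.492), np.float64(-0.046), np.float64(0.064)), (np.float64(0.489), np.float64(-0.041), np.float64(0.06))] [123 123 118]
```

View pics/s3c.png

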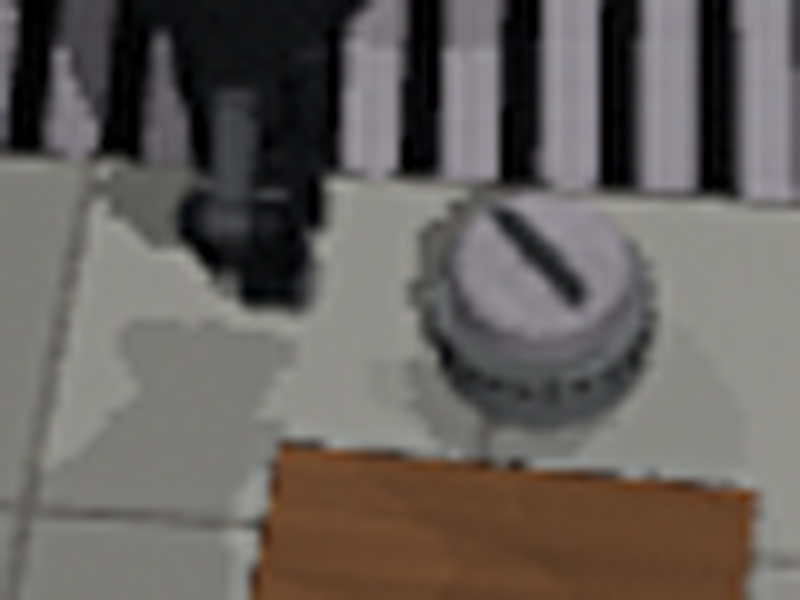

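>>> drive_tool([
  [[0, 0, -0.0015], 0],
  [[0, 0, -0.001], 0],
  [[0, 0, 0], 0],
])

```text
time: 3.68
ee_pos: [0.4841, -0.0442, 0.0864]
tool_rot: [-0.0, 0.731, 0.682, -0.0]
contact_force: [-0.0, -0.3, 0.3]
grip_width: 0.232
```

>>> drive_tool([
  [[0, 0, -0.001], 0],
  [[0, 0, 0], 0],
])

```text
time: 3.92
ee_pos: [0.4841, -0.0442, 0.0853]
tool_rot: [-0.0, 0.731, 0.682, -0.0]
contact_force: [0.3, -0.3, -0.0]
grip_width: 0.235
```

>>> drive_tool([
  [[0, 0, -0.001], 0],
  [[0, 0, 0], 0],
])

```text
time: 4.18
ee_pos: [0.4841, -0.0442, 0.0843]
tool_rot: [-0.0, 0.731, 0.682, -0.0]
contact_force: [0.6, 0.5, -0.1]
grip_width: 0.235
```

>>> drive_tool([
  [[0, 0, -0.001], 0],
  [[0, 0, 0], 0],
])

```text
time: 4.42
ee_pos: [0.4841, -0.0442, 0.0833]
tool_rot: [-0.0, 0.731, 0.682, -0.0]
contact_force: [-0.2, 0.2, 0.1]
grip_width: 0.236
```

>>> drive_tool([
  [[0, 0, -0.001], 0],
  [[0, 0, -0.001], 0],
  [[0, 0, 0], 0],
])

```text
time: 4.8
ee_pos: [0.4841, -0.0442, 0.0813]
tool_rot: [-0.0, 0.731, 0.682, -0.0]
contact_force: [0.9, -0.1, -0.3]
grip_width: 0.235
```

>>> drive_tool([
  [[0, 0, -0.001], 0],
  [[0, 0, -0.001], 0],
  [[0, 0, 0], 0],
])

```text
time: 5.18
ee_pos: [0.484, -0.0442, 0.0793]
tool_rot: [-0.0, 0.731, 0.682, -0.0]
contact_force: [-0.9, -0.3, -0.9]
grip_width: 0.237
```

Run:
```python
from h import *
c=cap('scene','scene4'); crop(c,225,150,305,210,10,'s4c')
for v in range(176,188): print(v,[tuple(world(c,u,v).round(3).tolist()) for u in (249,252,254)])
```

```text
176 [(0.548, -0.043, 0.177), (0.548, -0.036, 0.177), (0.533, -0.033, 0.158)]
177 [(0.545, -0.044, 0.169), (0.547, -0.036, 0.172), (0.535, -0.033, 0.157)]
178 [(0.536, -0.046, 0.154), (0.54, -0.038, 0.159), (0.537, -0.033, 0.155)]
179 [(0.525, -0.048, 0.135), (0.525, -0.04, 0.135), (0.533, -0.034, 0.145)]
180 [(0.502, -0.051, 0.1), (0.506, -0.043, 0.106), (0.51, -0.037, 0.11)]
181 [(0.501, -0.052, 0.093), (0.505, -0.043, 0.099), (0.509, -0.038, 0.105)]
182 [(0.5, -0.052, 0.088), (0.506, -0.043, 0.097), (0.508, -0.038, 0.099)]
183 [(0.483, -0.055, 0.061), (0.483, -0.047, 0.06), (0.507, -0.038, 0.094)]
184 [(0.487, -0.055, 0.061), (0.488, -0.047, 0.062), (0.485, -0.041, 0.059)]
185 [(0.49, -0.055, 0.061), (0.49, -0.047, 0.061), (0.488, -0.041, 0.058)]
186 [(0.492, -0.055, 0.059), (0.495, -0.046, 0.062), (0.492, -0.041, 0.059)]
187 [(0.5, -0.054, 0.065), (0.497, -0.046, 0.061), (0.494, -0.041, 0.057)]
```

View pics/s4c.png

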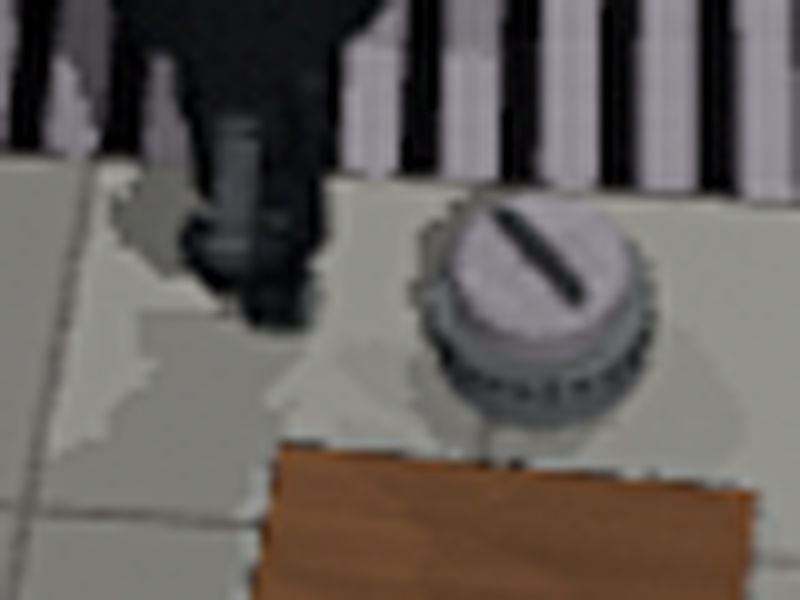

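>>> drive_tool([
  [[0, 0, -0.003], 0],
  [[0, 0, -0.003], 0],
  [[0, 0, -0.003], 0],
  [[0, 0, -0.002], 0],
  [[0, 0, 0], 0],
])

```text
time: 5.85
ee_pos: [0.484, -0.0442, 0.0682]
tool_rot: [-0.0, 0.731, 0.682, -0.0]
contact_force: [-0.6, 0.6, -0.5]
grip_width: 0.236
```

Run:
```python
from h import *
c=cap('scene','scene5'); crop(c,225,150,305,210,10,'s5c')
for v in range(178,192): print(v,[tuple(world(c,u,v).round(3).tolist()) for u in (249,252,254)])
```

```text
178 [(0.549, -0.044, 0.171), (0.548, -0.036, 0.17), (0.537, -0.033, 0.155)]
179 [(0.549, -0.044, 0.167), (0.549, -0.037, 0.166), (0.54, -0.033, 0.155)]
180 [(0.54, -0.046, 0.151), (0.545, -0.038, 0.157), (0.541, -0.033, 0.151)]
181 [(0.525, -0.048, 0.127), (0.535, -0.039, 0.139), (0.539, -0.034, 0.145)]
182 [(0.5, -0.052, 0.089), (0.505, -0.044, 0.096), (0.53, -0.035, 0.129)]
183 [(0.5, -0.053, 0.083), (0.507, -0.044, 0.093), (0.511, -0.038, 0.098)]
184 [(0.498, -0.053, 0.077), (0.506, -0.044, 0.088), (0.509, -0.038, 0.092)]
185 [(0.489, -0.055, 0.06), (0.508, -0.044, 0.086), (0.509, -0.039, 0.087)]
186 [(0.493, -0.055, 0.06), (0.491, -0.047, 0.058), (0.493, -0.041, 0.061)]
187 [(0.495, -0.055, 0.058), (0.496, -0.046, 0.06), (0.495, -0.041, 0.059)]
188 [(0.501, -0.054, 0.063), (0.5, -0.046, 0.061), (0.499, -0.041, 0.059)]
189 [(0.502, -0.054, 0.059), (0.504, -0.046, 0.062), (0.503, -0.04, 0.06)]
190 [(0.505, -0.054, 0.059), (0.507, -0.046, 0.062), (0.507, -0.04, 0.061)]
191 [(0.509, -0.054, 0.06), (0.51, -0.046, 0.06), (0.509, -0.04, 0.059)]
```

View pics/s5c.png

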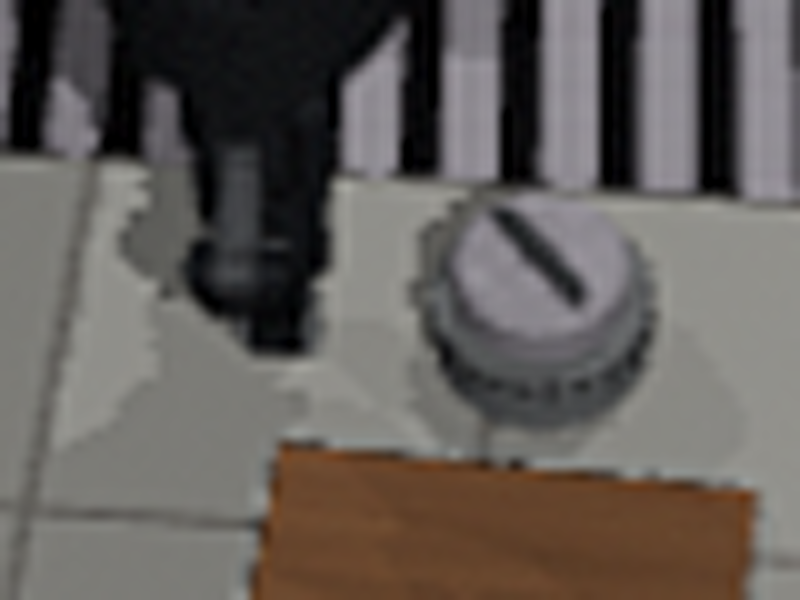

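>>> drive_tool([
  [[0, 0, -0.002], 0],
  [[0, 0, -0.002], 0],
  [[0, 0, 0], 0],
])

```text
time: 6.28
ee_pos: [0.484, -0.0442, 0.0642]
tool_rot: [-0.0, 0.731, 0.682, -0.0]
contact_force: [0.3, 0.0, 0.5]
grip_width: 0.232
```

>>> drive_tool([
  [[0, 0, -0.0015], 0],
  [[0, 0, -0.0015], 0],
  [[0, 0, 0], 0],
])

```text
time: 6.65
ee_pos: [0.4841, -0.0442, 0.0612]
tool_rot: [-0.0, 0.731, 0.682, -0.0]
contact_force: [0.1, -0.2, -0.3]
grip_width: 0.231
```

>>> drive_tool([
  [[0, 0, -0.001], 0],
  [[0, 0, -0.001], 0],
  [[0, 0, 0], 0],
])

```text
time: 7.02
ee_pos: [0.4841, -0.0442, 0.0593]
tool_rot: [-0.0, 0.731, 0.682, -0.0]
contact_force: [0.5, 0.3, -0.2]
grip_width: 0.234
```

Run:
```python
from h import *
c=cap('scene','scene6'); crop(c,225,150,305,210,10,'s6c')
for v in range(182,192): print(v,[tuple(world(c,u,v).round(3).tolist()) for u in (249,252,254)])
```

```text
182 [(0.542, -0.046, 0.145), (0.545, -0.038, 0.149), (0.542, -0.033, 0.145)]
183 [(0.523, -0.049, 0.115), (0.535, -0.04, 0.131), (0.54, -0.034, 0.138)]
184 [(0.5, -0.053, 0.079), (0.527, -0.041, 0.115), (0.528, -0.036, 0.117)]
185 [(0.499, -0.053, 0.073), (0.509, -0.044, 0.087), (0.507, -0.039, 0.085)]
186 [(0.492, -0.055, 0.058), (0.505, -0.045, 0.077), (0.507, -0.039, 0.08)]
187 [(0.496, -0.055, 0.059), (0.509, -0.045, 0.077), (0.51, -0.039, 0.079)]
188 [(0.499, -0.054, 0.059), (0.499, -0.046, 0.059), (0.5, -0.041, 0.061)]
189 [(0.507, -0.053, 0.066), (0.503, -0.046, 0.06), (0.503, -0.041, 0.06)]
190 [(0.506, -0.054, 0.059), (0.507, -0.046, 0.062), (0.507, -0.04, 0.061)]
191 [(0.509, -0.054, 0.059), (0.51, -0.045, 0.061), (0.51, -0.04, 0.061)]
```

View pics/s6c.png

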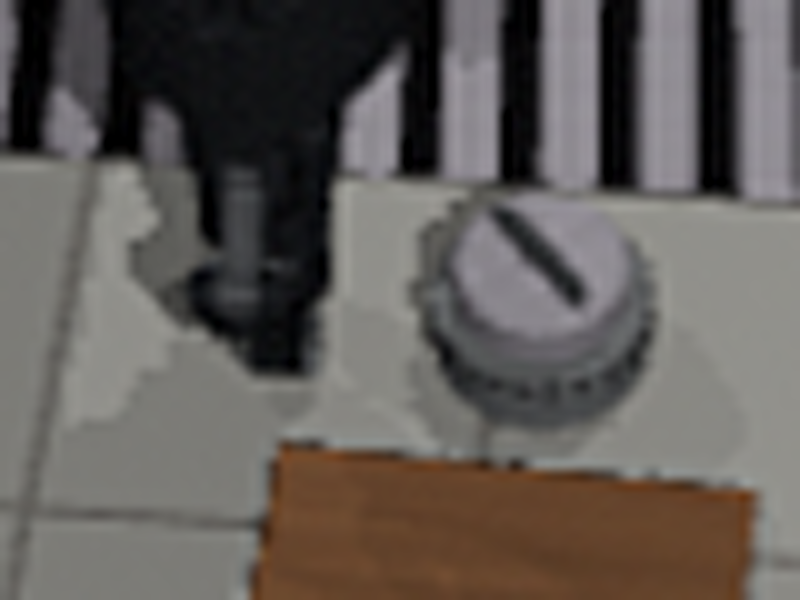

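>>> drive_tool([
  [[0, 0, -0.002], 0],
  [[0.0007, 0.01, 0], 0],
  [[0.0007, 0.01, 0], 0],
  [[0.0007, 0.01, 0], 0],
  [[0.0007, 0.01, 0], 0],
])

```text
time: 7.7
ee_pos: [0.4869, -0.0034, 0.0574]
tool_rot: [0.0, 0.731, 0.682, -0.0]
contact_force: [-0.3, -1.4, -0.5]
grip_width: 0.234
```

Run:
```python
from h import *
c=cap('scene','scene7'); crop(c,200,130,320,220,6,'s7c')
```

```text
(no output)
```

View pics/s7c.png

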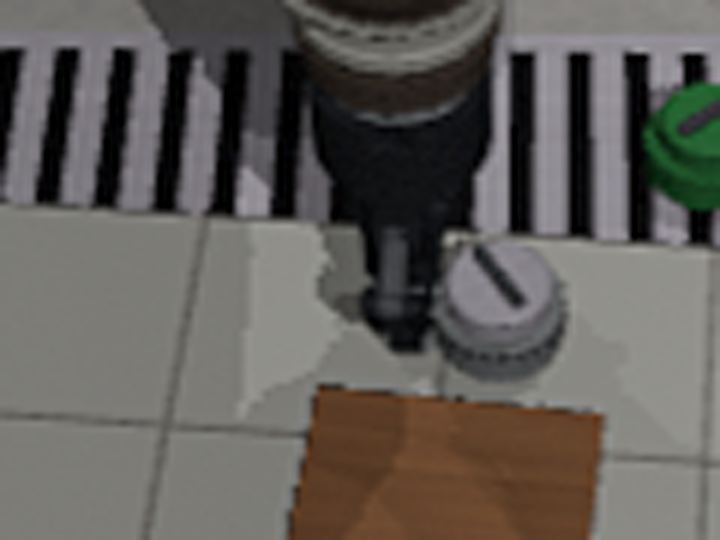

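The fingers have met the timer, which is upright with its centre near (284,177). The board hasn't moved. I'll keep pushing.

>>> drive_tool([
  [[0.0007, 0.01, 0], 0],
  [[0.0007, 0.01, 0], 0],
  [[0.0007, 0.01, 0], 0],
  [[0.0007, 0.01, 0], 0],
  [[0.0007, 0.01, 0], 0],
])

```text
time: 8.38
ee_pos: [0.4904, 0.0465, 0.0574]
tool_rot: [0.0, 0.731, 0.682, -0.0]
contact_force: [-0.6, -1.7, 0.9]
grip_width: 0.235
```

Run:
```python
from h import *
c=cap('scene','scene8'); crop(c,210,130,330,220,6,'s8c')
```

```text
(no output)
```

View pics/s8c.png

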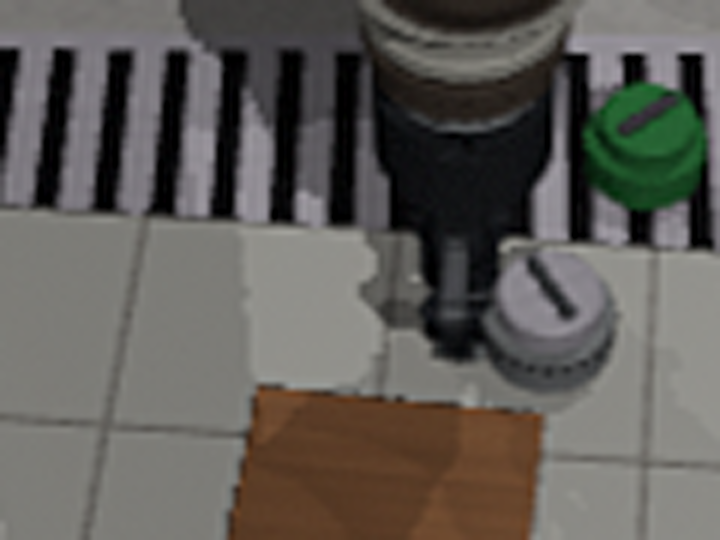

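>>> drive_tool([
  [[0.0003, 0.01, 0], 0],
  [[0.0003, 0.01, 0], 0],
  [[0.0003, 0.01, 0], 0],
  [[0.0003, 0.01, 0], 0],
  [[0.0003, 0.01, 0], 0],
])

```text
time: 9.05
ee_pos: [0.4919, 0.0965, 0.0574]
tool_rot: [-0.0, 0.731, 0.682, -0.0]
contact_force: [0.0, -2.2, 0.6]
grip_width: 0.234
```

>>> drive_tool([
  [[0.0003, 0.01, 0], 0],
  [[0, 0.004, 0], 0],
  [[0, 0, 0], 0],
  [[-0.001, -0.015, 0], 0],
  [[-0.001, -0.015, 0], 0],
])

```text
time: 9.68
ee_pos: [0.4901, 0.0786, 0.0574]
tool_rot: [-0.0, 0.731, 0.682, -0.0]
contact_force: [-0.0, 0.1, 0.6]
grip_width: 0.237
```

Run:
```python
from h import *
c=cap('scene','scene9'); crop(c,210,130,350,235,5,'s9c')
```

```text
(no output)
```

View pics/s9c.png

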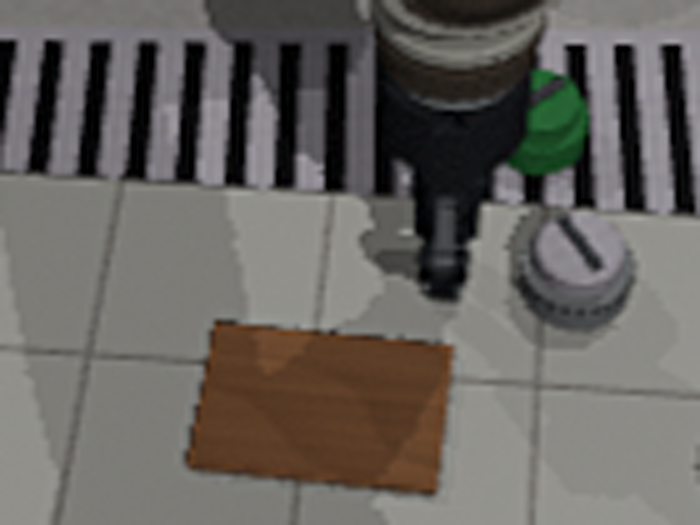

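Run:
```python
from h import *
c=ld('scene9');S=lambda x,y:(210+x/5-.4,130+y/5-.4)
print(world(c,*S(580,248),.103))
B=np.array([world(c,*S(*p),.068)[:2] for p in[(188,467),(436,492),(453,346),(215,322)]]);print(B,B.mean(0))
```

```text
[0.49980326 0.15084637 0.103     ]
[[ 0.6156477  -0.05176992]
 [ 0.62889739  0.07513777]
 [ 0.5391809   0.08474867]
 [ 0.52503484 -0.04264602]] [0.57719021 0.01636762]
```

>>> drive_tool([
  [[0, 0, 0.04], 0],
  [[0, 0, 0.05], 0],
  [[0, 0, 0.04], 0],
  [[0, 0, 0], 0],
])

```text
time: 10.22
ee_pos: [0.4915, 0.0793, 0.1908]
tool_rot: [0.001, 0.731, 0.682, 0.002]
contact_force: [-1.0, 0.0, -1.7]
grip_width: 0.232
```

>>> drive_tool([
  [[0.018, -0.008, 0], 0.1745],
  [[0.018, -0.008, 0], 0.1745],
  [[0.018, -0.008, 0], 0.1745],
  [[0.018, -0.008, 0], 0.1745],
  [[0.018, -0.008, 0], 0.1745],
], fingers=0.07)

```text
time: 10.85
ee_pos: [0.5804, 0.0388, 0.1862]
tool_rot: [-0.001, 0.372, 0.928, -0.0]
contact_force: [-0.3, 0.2, 0.0]
grip_width: 0.824
```

>>> drive_tool([
  [[0.018, -0.008, 0], 0.1745],
  [[0.018, -0.008, 0], 0.1745],
  [[0.018, -0.008, 0], 0.1745],
  [[0.019, -0.008, 0], 0.1745],
  [[0, 0, 0], 0],
])

```text
time: 11.48
ee_pos: [0.6534, 0.0067, 0.1855]
tool_rot: [-0.001, 0.036, 0.999, -0.0]
contact_force: [-0.7, -0.2, 0.4]
grip_width: 0.817
```

```bash
cat >> h.py <<'E'
from scipy.spatial.transform import Rotation as Ro
def st():
    o=env.get_obs(); y=Ro.from_quat(np.roll(o['tool_rot'],-1)).as_matrix()[:,1]
    print(round(o['time'],2),o['ee_pos'].round(4),'jaw',np.arctan2(y[1],y[0]).round(4),o['q'].round(3),o['contact_force'].round(1),round(o['grip_width'],3))
E
python3 - <<'E'
from h import *
st()
c=cap('top','top3'); crop(c,180,150,340,270,5,'t3c')
c=cap('scene','scene10'); crop(c,200,130,340,235,5,'s10c')
E
```

```text
11.47 [0.6534 0.0067 0.1855] jaw 1.4994 [0.01  0.336 0.391 1.628 0.    0.082] [-0.7 -0.2  0.4] 0.817
```

View pics/s10c.png

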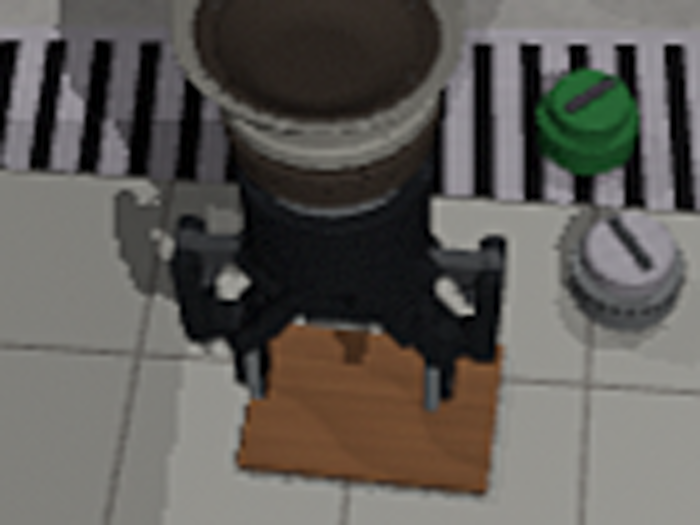

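View pics/t3c.png

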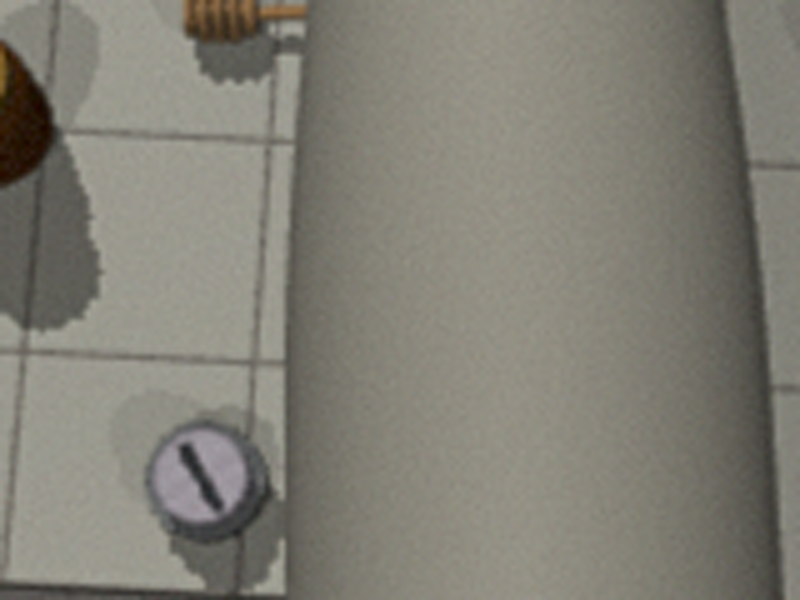

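Run:
```python
from h import *
c=ld('scene10'); t=ld('top3')
for u in (249,250,251,252,286,287,288): print(u,[(v,*world(c,u,v).round(3).tolist()) for v in (204,206,208,209)])
print('timer top',world(t,180+203/5-.4,150+473/5-.4,.103))
```

```text
249 [(204, 0.656, -0.034, 0.218), (206, 0.658, -0.035, 0.212), (208, 0.565, -0.05, 0.061), (209, 0.567, -0.051, 0.058)]
250 [(204, 0.663, -0.031, 0.227), (206, 0.661, -0.032, 0.217), (208, 0.662, -0.032, 0.21), (209, 0.573, -0.047, 0.068)]
251 [(204, 0.662, -0.029, 0.226), (206, 0.662, -0.029, 0.219), (208, 0.661, -0.03, 0.209), (209, 0.661, -0.031, 0.205)]
252 [(204, 0.662, -0.027, 0.226), (206, 0.661, -0.027, 0.217), (208, 0.66, -0.028, 0.208), (209, 0.661, -0.028, 0.205)]
286 [(204, 0.666, 0.047, 0.234), (206, 0.667, 0.047, 0.227), (208, 0.666, 0.047, 0.219), (209, 0.667, 0.047, 0.216)]
287 [(204, 0.667, 0.049, 0.236), (206, 0.668, 0.049, 0.229), (208, 0.668, 0.049, 0.221), (209, 0.667, 0.049, 0.216)]
288 [(204, 0.663, 0.051, 0.23), (206, 0.663, 0.052, 0.222), (208, 0.664, 0.052, 0.216), (209, 0.663, 0.052, 0.21)]
timer top [0.49674517 0.1454439  0.103     ]
```

>>> drive_tool([
  [[0.0005, 0.001, -0.04], 0],
  [[0, 0, -0.04], 0],
  [[0, 0, -0.03], 0],
  [[0, 0, -0.01], 0],
  [[0, 0, 0], 0],
])

```text
time: 12.2
ee_pos: [0.6533, 0.0089, 0.0677]
tool_rot: [-0.0, 0.035, 0.999, 0.0]
contact_force: [-0.2, 0.7, -0.3]
grip_width: 0.821
```

Run:
```python
from h import *
st()
c=cap('scene','scene11'); crop(c,200,130,340,235,5,'s11c')
```

```text
12.2 [0.6533 0.0089 0.0677] jaw 1.5004 [0.014 0.33  0.157 1.398 0.    0.084] [-0.2  0.7 -0.3] 0.821
```

View pics/s11c.png

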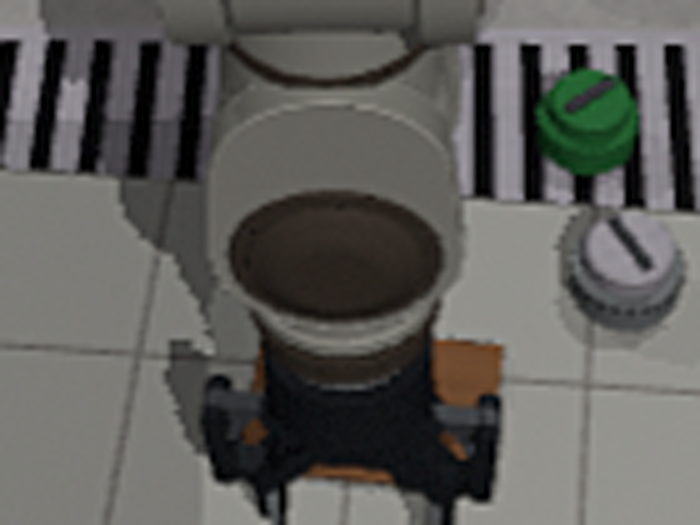

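>>> drive_tool([
  [[0, 0, -0.005], 0],
  [[0, 0, -0.004], 0],
  [[0, 0, -0.003], 0],
  [[0, 0, -0.002], 0],
  [[0, 0, 0], 0],
])

```text
time: 12.88
ee_pos: [0.6536, 0.0088, 0.0532]
tool_rot: [-0.0, 0.035, 0.999, 0.0]
contact_force: [-0.8, -0.6, -0.8]
grip_width: 0.819
```

Run:
```python
from h import *
st()
c=cap('scene','scene12'); crop(c,230,190,320,257,8,'s12c')
```

```text
12.88 [0.6536 0.0088 0.0532] jaw 1.5015 [0.013 0.335 0.135 1.371 0.    0.083] [-0.8 -0.6 -0.8] 0.819
```

View pics/s12c.png

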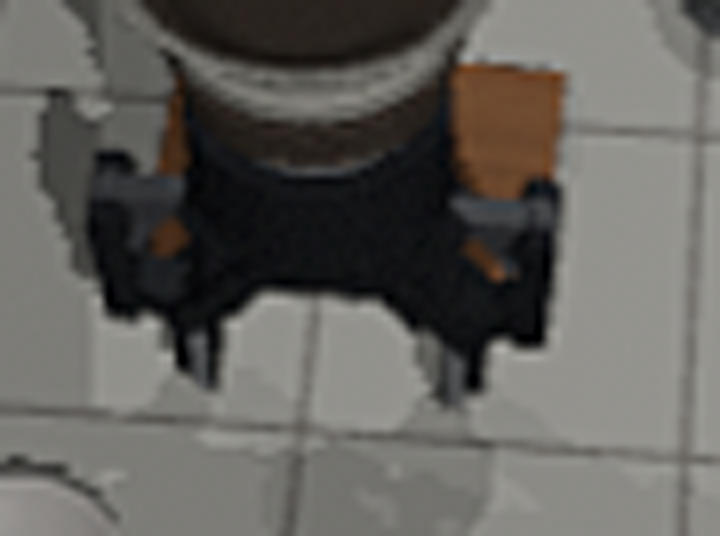

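Run:
```python
from h import *
c=ld('scene12')
for u,v in((255,238),(256,238),(285,240),(286,240)):print(world(c,u,v).round(3), world(c,u,v,.06).round(3),world(c,u,v,.07).round(3),world(c,u,v,.075).round(3))
```

```text
[ 0.662 -0.029  0.073] [ 0.655 -0.03   0.06 ] [ 0.66  -0.029  0.07 ] [ 0.663 -0.029  0.075]
[ 0.662 -0.027  0.074] [ 0.655 -0.028  0.06 ] [ 0.66  -0.027  0.07 ] [ 0.663 -0.027  0.075]
[0.66  0.045 0.062] [0.659 0.045 0.06 ] [0.665 0.046 0.07 ] [0.668 0.046 0.075]
[0.666 0.048 0.073] [0.659 0.048 0.06 ] [0.665 0.048 0.07 ] [0.668 0.048 0.075]
```

Both tips are at about z 0.072. I'll lower them gently, watching the force.

>>> drive_tool([
  [[0, 0, -0.002], 0],
  [[0, 0, -0.002], 0],
  [[0, 0, -0.001], 0],
  [[0, 0, 0], 0],
])

```text
time: 13.42
ee_pos: [0.6537, 0.0088, 0.0483]
tool_rot: [-0.0, 0.035, 0.999, -0.0]
contact_force: [0.1, 0.8, 0.5]
grip_width: 0.821
```

>>> drive_tool([
  [[0, 0, -0.001], 0],
  [[0, 0, -0.001], 0],
  [[0, 0, 0], 0],
])

```text
time: 13.8
ee_pos: [0.6537, 0.0088, 0.0463]
tool_rot: [-0.0, 0.035, 0.999, -0.0]
contact_force: [-0.2, -0.1, -1.2]
grip_width: 0.82
```

>>> drive_tool([
  [[0, 0, -0.001], 0],
  [[0, 0, 0], 0],
])

```text
time: 14.05
ee_pos: [0.6538, 0.0088, 0.046]
tool_rot: [0.0, 0.035, 0.999, 0.0]
contact_force: [-1.8, -0.5, 3.9]
grip_width: 0.818
```

Run:
```python
from h import *
st()
c=cap('scene','scene13'); crop(c,230,190,320,257,8,'s13c')
```

```text
14.05 [0.6538 0.0088 0.046 ] jaw 1.5015 [0.013 0.337 0.123 1.357 0.    0.083] [-1.8 -0.5  3.9] 0.818
```

View pics/s13c.png

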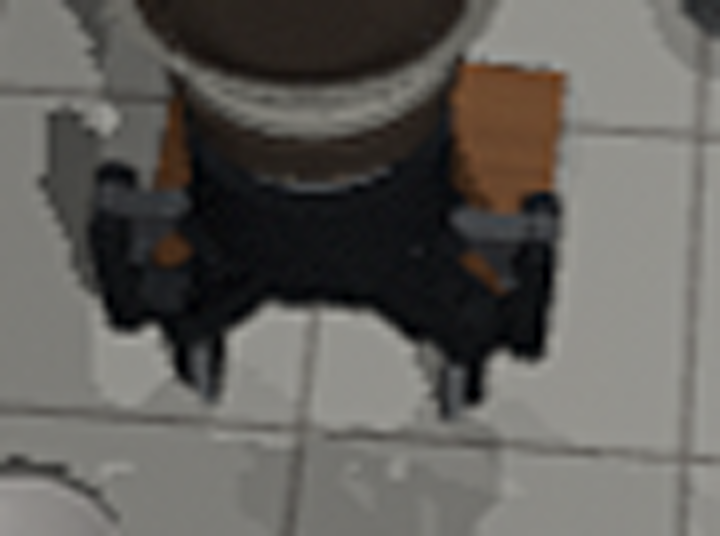

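>>> drive_tool([
  [[0, 0, 0.0035], 0],
  [[-0.008, 0.0006, 0], 0],
  [[-0.008, 0.0006, 0], 0],
  [[-0.006, 0.0004, 0], 0],
  [[-0.006, 0.0004, 0], 0],
])

```text
time: 14.72
ee_pos: [0.6253, 0.0109, 0.0489]
tool_rot: [0.0, 0.035, 0.999, 0.0]
contact_force: [0.4, -0.2, -1.1]
grip_width: 0.818
```

>>> drive_tool([
  [[-0.008, 0.0006, 0], 0],
  [[-0.008, 0.0006, 0], 0],
  [[-0.008, 0.0006, 0], 0],
  [[-0.008, 0.0006, 0], 0],
  [[-0.008, 0.0006, 0], 0],
])

```text
time: 15.35
ee_pos: [0.5852, 0.0138, 0.0489]
tool_rot: [0.0, 0.035, 0.999, -0.0]
contact_force: [0.4, -0.1, -0.1]
grip_width: 0.817
```

Run:
```python
from h import *
st()
c=cap('scene','scene14'); crop(c,200,130,340,235,5,'s14c')
```

```text
15.35 [0.5852 0.0138 0.0489] jaw 1.5015 [ 0.024  0.175 -0.067  1.329 -0.     0.093] [ 0.4 -0.1 -0.1] 0.817
```

View pics/s14c.png

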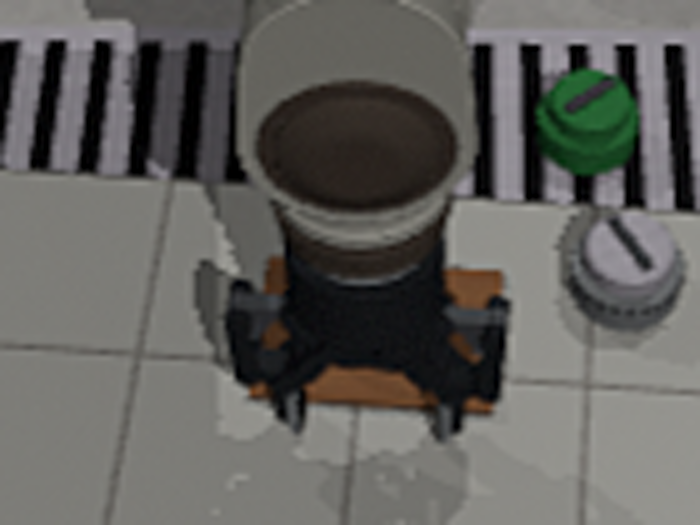

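The board is sliding along with the fingers and is nearly square to the sill. Its back edge runs from (250,212) to (299,212), and the timer is well clear.

>>> drive_tool([
  [[-0.008, 0.0006, 0], 0],
  [[-0.008, 0.0006, 0], 0],
  [[-0.008, 0.0006, 0], 0],
  [[-0.008, 0.0006, 0], 0],
  [[-0.008, 0.0006, 0], 0],
])

```text
time: 16.02
ee_pos: [0.5452, 0.0169, 0.0489]
tool_rot: [0.0, 0.035, 0.999, 0.0]
contact_force: [-0.0, -0.4, 0.1]
grip_width: 0.819
```

>>> drive_tool([
  [[-0.008, 0.0006, 0], 0],
  [[-0.008, 0.0006, 0], 0],
  [[-0.006, 0.0004, 0], 0],
  [[-0.003, 0.0002, 0], 0],
  [[0, 0, 0], 0],
])

```text
time: 16.65
ee_pos: [0.5205, 0.0186, 0.0488]
tool_rot: [-0.0, 0.035, 0.999, -0.0]
contact_force: [-0.5, -0.1, -0.1]
grip_width: 0.822
```

Run:
```python
from h import *
st()
c=cap('scene','scene15'); crop(c,200,110,340,215,5,'s15c')
c=cap('top','top15'); crop(c,200,190,340,295,5,'t15c')
```

```text
16.65 [0.5205 0.0186 0.0488] jaw 1.5016 [ 0.036  0.023 -0.231  1.317  0.     0.105] [-0.5 -0.1 -0.1] 0.822
```

View pics/s15c.png

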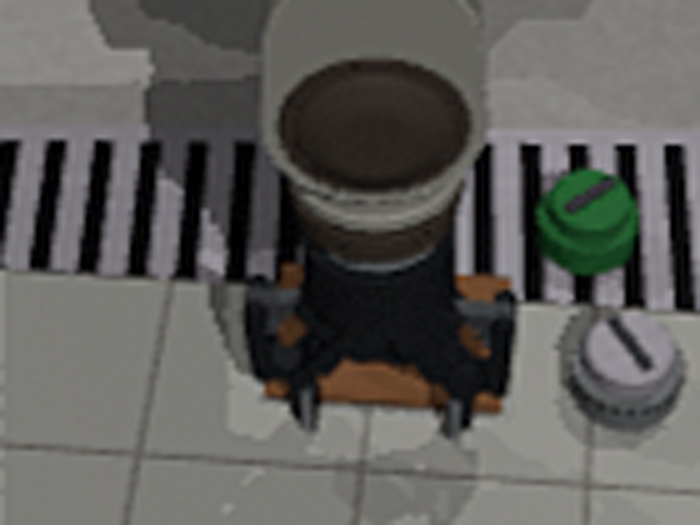

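View pics/t15c.png

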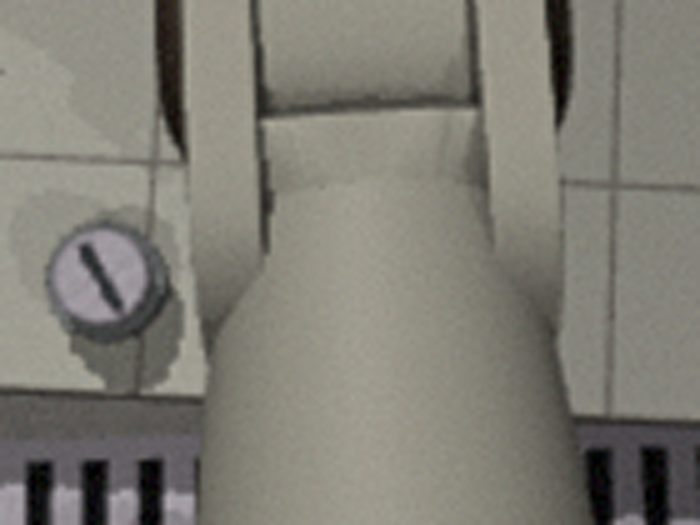

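Run:
```python
from h import *
c=ld('scene15');S=lambda x,y:(200+x/5-.4,110+y/5-.4)
n=np.array([.9975,-.07])
E=[world(c,*S(*p),.06)[:2] for p in[(20,272),(150,279),(540,303),(690,311)]]
k=np.polyfit([e[1] for e in E],[e[0] for e in E],1);print('edge',k)
for p in[(508,279),(285,265),(500,412),(267,397)]:
    w=world(c,*S(*p),.068);print(w.round(4),'d',((w[0]-k[1]-k[0]*w[1])*.9975).round(4))
```

```text
edge [0.06504317 0.42905408]
[0.4258 0.0888 0.068 ] d -0.009
[ 0.4169 -0.037   0.068 ] d -0.0097
[0.5171 0.0834 0.068 ] d 0.0824
[ 0.5086 -0.0424  0.068 ] d 0.0821
```

>>> drive_tool([
  [[-0.006, 0.0004, 0], 0],
  [[-0.006, 0.0004, 0], 0],
  [[-0.003, 0.0002, 0], 0],
  [[0, 0, 0], 0],
])

```text
time: 17.25
ee_pos: [0.5054, 0.0196, 0.0489]
tool_rot: [-0.0, 0.035, 0.999, -0.0]
contact_force: [0.2, -0.0, -1.2]
grip_width: 0.82
```

>>> drive_tool([
  [[0.015, -0.001, 0], 0],
  [[0.02, -0.001, 0], 0],
  [[0, 0, 0.04], 0],
  [[0, 0, 0.06], 0],
  [[0, -0.01, 0.06], 0],
])

```text
time: 17.88
ee_pos: [0.5414, 0.0078, 0.2103]
tool_rot: [-0.0, 0.034, 0.999, 0.0]
contact_force: [0.8, -0.6, 1.1]
grip_width: 0.82
```

>>> drive_tool([
  [[0, -0.06, 0], 0],
  [[0, -0.06, 0], 0],
  [[0, -0.06, 0], 0],
  [[0, -0.04, 0], 0],
  [[0, 0, 0], 0],
])

```text
time: 18.5
ee_pos: [0.5412, -0.2154, 0.2081]
tool_rot: [-0.0, 0.036, 0.999, -0.0]
contact_force: [-0.6, 0.3, -0.9]
grip_width: 0.82
```

Run:
```python
from h import *
st()
c=cap('scene','scene16'); crop(c,200,110,340,215,5,'s16c')
c=cap('top','top16'); crop(c,200,200,340,305,5,'t16c')
```

```text
18.5 [ 0.5412 -0.2154  0.2081] jaw 1.4979 [-0.379  0.161  0.224  1.635 -0.    -0.306] [-0.6  0.3 -0.9] 0.82
```

View pics/s16c.png

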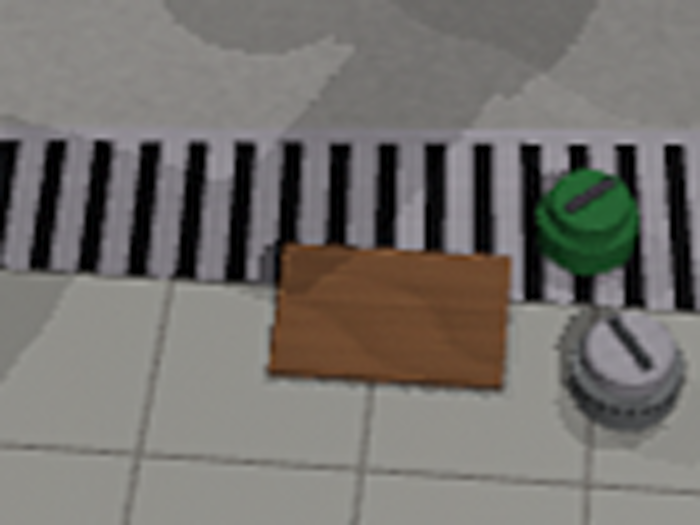

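View pics/t16c.png

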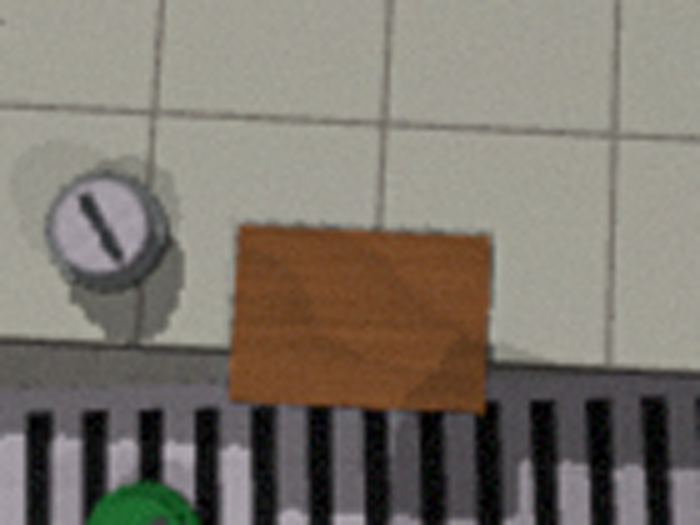

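```bash
cat >> h.py <<'E'
def board(c):
    h=cv2.cvtColor(c['frame'],cv2.COLOR_RGB2HSV); m=((h[...,0]<18)&(h[...,1]>110)&(h[...,2]>40)).astype(np.uint8)
    n,l,s,ce=cv2.connectedComponentsWithStats(m)
    best=None
    for i in range(1,n):
        if s[i,4]>300:
            w=world(c,*ce[i],.068)
            if .35<w[0]<.65 and -.1<w[1]<.15: best=i
    v,u=np.nonzero(l==best)
    p=np.array([world(c,a,b,.068)[:2] for a,b in zip(u,v)])
    q=np.float32(p*1000); r=cv2.minAreaRect(q); return p,r,cv2.boxPoints(r)/1000
def report(tag,top=True):
    c=ld(tag); p,r,b=board(c); print(tag,'centre',p.mean(0).round(4),'rect',r)
    C=p.mean(0); w,V=np.linalg.eigh(np.cov((p-C).T)); a=V[:,1]*np.sign(V[1,1]); print('long axis slope',(a[0]/a[1]).round(4))
    return C
E
python3 - <<'E'
from h import *
C=report('top16'); C2=report('scene16')
for tag in('top0','top16'):
    c=ld(tag); 
    print(tag,front_fit(c,100,225),front_fit(c,305,450),front_fit(c))
c=ld('top16');T=lambda x,y:(200+x/5-.4,200+y/5-.4)
for p in[(0,341),(140,347),(225,351),(493,364),(610,369),(700,373)]:print(world(c,*T(*p),.06).round(4))
for p in[(238,225),(490,237),(485,413),(229,400)]:print('b',world(c,*T(*p),.068).round(4))
c=ld('scene16');S=lambda x,y:(200+x/5-.4,110+y/5-.4)
for p in[(20,272),(150,279),(260,285),(515,300),(540,303),(690,311)]:print('s',world(c,*S(*p),.06).round(4))
for p in[(283,243),(510,256),(502,387),(269,374)]:print('sb',world(c,*S(*p),.068).round(4))
E
```

```text
top16 centre [0.4494 0.0197] rect ((449.1864013671875, 19.658931732177734), (128.20327758789062, 89.66453552246094), 86.10320281982422)
long axis slope 0.0594
scene16 centre [0.4513 0.0232] rect ((450.2606201171875, 22.974746704101562), (128.9701385498047, 93.59194946289062), 86.65986633300781)
long axis slope 0.0735
top0 (array([0.07241754, 0.42882433]), np.int64(42), 42) (array([0.07064624, 0.4295987 ]), np.int64(49), 49) (array([0.07019335, 0.42952249]), np.int64(119), 119)
top16 (array([0.07137051, 0.42895805]), np.int64(42), 42) (array([-0.25709798,  0.3877995 ]), np.int64(3), 32) (array([0.06987399, 0.42943708]), np.int64(75), 100)
[0.4425 0.2031 0.06  ]
[0.438  0.1319 0.06  ]
[0.435  0.0887 0.06  ]
[ 0.4256 -0.0476  0.06  ]
[ 0.4219 -0.1071  0.06  ]
[ 0.4189 -0.1529  0.06  ]
b [0.4984 0.0811 0.068 ]
b [ 0.4896 -0.0476  0.068 ]
b [ 0.401  -0.0422  0.068 ]
b [0.4102 0.0863 0.068 ]
s [ 0.417  -0.1885  0.06  ]
s [ 0.4213 -0.1139  0.06  ]
s [ 0.4251 -0.0512  0.06  ]
s [0.4344 0.0929 0.06  ]
s [0.4364 0.1069 0.06  ]
s [0.4412 0.1907 0.06  ]
sb [ 0.4009 -0.0389  0.068 ]
sb [0.4091 0.0901 0.068 ]
sb [0.5005 0.0846 0.068 ]
sb [ 0.4932 -0.0421  0.068 ]
```

Measured overhang is about 26 mm: 26.4 in the top view, about 25 in the scene view and 26.7 from the tool position. The board is square within about 0.005 rad. I'll go back and push it another 4 mm.

>>> drive_tool([
  [[0, 0.06, 0], 0.0036],
  [[0, 0.06, 0], 0],
  [[0, 0.06, 0], 0],
  [[0, 0.053, 0], 0],
  [[0, 0, 0], 0],
])

```text
time: 19.23
ee_pos: [0.5405, 0.0251, 0.2091]
tool_rot: [0.0, 0.03, 1.0, 0.0]
contact_force: [-0.0, 0.1, -0.0]
grip_width: 0.819
```

>>> drive_tool([
  [[0, 0, -0.06], 0],
  [[0, 0, -0.06], 0],
  [[0, 0, -0.025], 0],
  [[0, 0, -0.007], 0],
  [[0, 0, 0], 0],
])

```text
time: 19.85
ee_pos: [0.5411, 0.0206, 0.0577]
tool_rot: [0.0, 0.033, 0.999, 0.0]
contact_force: [-0.2, -0.3, 0.4]
grip_width: 0.817
```

Run:
```python
from h import *
st()
```

```text
19.85 [0.5411 0.0206 0.0577] jaw 1.5053 [ 0.038  0.067 -0.168  1.335 -0.     0.104] [-0.2 -0.3  0.4] 0.817
```

>>> drive_tool([
  [[0, -0.001, -0.005], -0.0038],
  [[0, 0, -0.0038], 0],
  [[0, 0, 0], 0],
])

```text
time: 20.23
ee_pos: [0.5407, 0.0196, 0.0481]
tool_rot: [0.0, 0.035, 0.999, 0.0]
contact_force: [-0.1, 0.2, -0.1]
grip_width: 0.819
```

Run:
```python
from h import *
st()
```

```text
20.23 [0.5407 0.0196 0.0481] jaw 1.5012 [ 0.036  0.071 -0.183  1.317  0.     0.106] [-0.1  0.2 -0.1] 0.819
```

>>> drive_tool([
  [[-0.012, 0.0003, 0.0007], 0],
  [[-0.01, 0.0003, 0], 0],
  [[-0.007, 0.0003, 0], 0],
  [[-0.004, 0.0003, 0], 0],
  [[-0.002, 0, 0], 0],
])

```text
time: 20.85
ee_pos: [0.5056, 0.0208, 0.0489]
tool_rot: [0.0, 0.035, 0.999, 0.0]
contact_force: [-0.3, -0.1, -0.8]
grip_width: 0.822
```

>>> drive_tool([
  [[-0.002, 0, 0], 0],
  [[-0.002, 0, 0], 0],
  [[0, 0, 0], 0],
])

```text
time: 21.22
ee_pos: [0.5017, 0.0208, 0.0488]
tool_rot: [-0.0, 0.035, 0.999, -0.0]
contact_force: [0.2, -0.2, 0.0]
grip_width: 0.823
```

>>> drive_tool([
  [[0.012, -0.001, 0], 0],
  [[0.02, -0.001, 0], 0],
  [[0, 0, 0.04], 0],
  [[0, 0, 0.06], 0],
  [[0, -0.01, 0.06], 0],
])

```text
time: 21.85
ee_pos: [0.5341, 0.009, 0.2102]
tool_rot: [-0.0, 0.034, 0.999, 0.0]
contact_force: [1.5, -0.9, 0.5]
grip_width: 0.822
```

>>> drive_tool([
  [[0, -0.06, 0], 0],
  [[0, -0.06, 0], 0],
  [[0, -0.06, 0], 0],
  [[0, -0.04, 0], 0],
  [[0, 0, 0], 0],
])

```text
time: 22.48
ee_pos: [0.5339, -0.2141, 0.2079]
tool_rot: [-0.0, 0.037, 0.999, -0.0]
contact_force: [-0.0, -0.1, 0.5]
grip_width: 0.822
```

Run:
```python
from h import *
st()
cap('scene','scene17');c=cap('top','top17'); crop(c,200,200,340,305,5,'t17c')
for t in('top17','scene17'):
    C=report(t); print('overhang',45-1000*(C[0]-.4295-.0702*C[1])*.9975)
```

```text
22.48 [ 0.5339 -0.2141  0.2079] jaw 1.4976 [-0.381  0.143  0.205  1.633 -0.    -0.308] [-0.  -0.1  0.5] 0.822
top17 centre [0.4458 0.0197] rect ((446.2441711425781, 19.737152099609375), (128.14254760742188, 88.96564483642578), 86.1031265258789)
long axis slope 0.0621
overhang 30.085354464838797
scene17 centre [0.448  0.0231] rect ((446.61767578125, 22.570755004882812), (128.8571014404297, 93.65155792236328), 86.43545532226562)
long axis slope 0.0811
overhang 28.164596464077746
```

View pics/t17c.png

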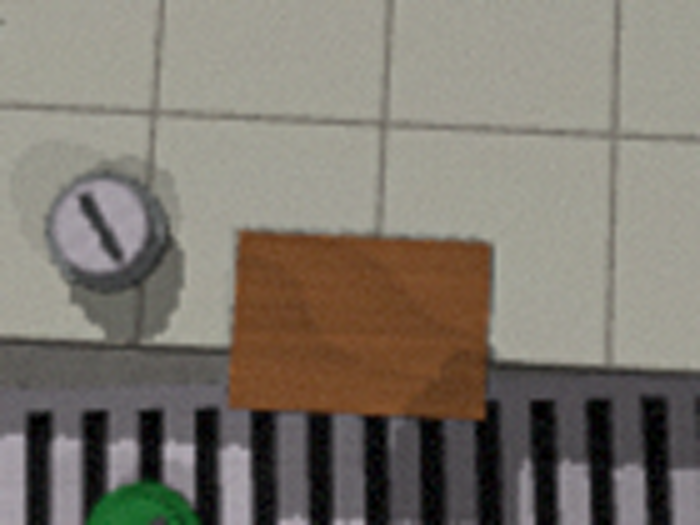

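View pics/scene17.png

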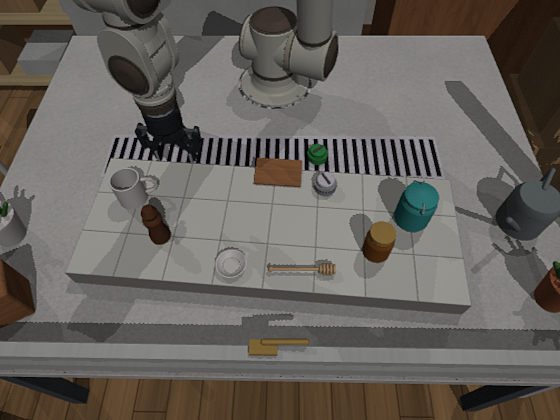

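The board is square over the grille with an overhang of about 30 mm, running from (246,282) to (297,283) at its front in the top view. The timer stands upright at about (220,245). The other things haven't moved and the arm is clear, so I'm handing the job in.

Run:
```python
from h import *
print(env.finish_job())
```

```text
the job is handed in; nothing more can be done
None
```

The job is done and handed in at about 22.6 s. The timer is out of the board's way, and the board sticks out over the sill's front edge by about 30 mm.

- **Timer:** I pushed it about 12 cm to +y with the fingertips. It stands upright at about (0.497, 0.146), roughly 2.5 cm clear of the board's end.
- **Board:** I slid it out with two spread fingers set square to the sill, then looked and corrected by the last 4 mm. It is square within about 0.01 rad, with board edge slopes of 0.062 (top view) and 0.081 (scene view) against the sill's 0.070.
- **Other things:** They look unmoved by eye in the last scene picture, which I did not measure. The arm is touching nothing. The forces shown after each move stayed under 5 N.

Two checks disagreed:
- **Overhang:** The top view gave 30.1 mm and the tool position 30.5 mm, but the scene view gave 28.2 mm. I went with the first two, because the scene view also made the board about 3.5 mm too deep.
- **Fingertip height:** With the fingers open 70 mm, the tips first touched the sill about 14 mm above the reported tool point. The description puts them ahead of it, so I set the working height by a light touch (about 4 N) and by camera.

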